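# Index the supply carousel to the cream tape

## Robot

A 6-joint arm with a two-finger parallel gripper is mounted at the origin on a cart in front of the work surface, level with it; the furniture and walls round the work are solid. World frame = base frame: x ahead of the robot, y to its left, z up, the work surface at z = 0. Lengths are in m, angles in rad, forces in N, time in s.
With the tool pointing down it reaches from about 0.325 to 0.9 m from the base axis. Payload 6.1 kg.
Tool frame: the origin (TCP) lies midway between the tips of the shut fingers; the grasp point (between the pads) lies 19 mm behind it; z points along the fingers, y is the line along which they close (so a half turn about z gives the same grasp; the last joint's range is limited). The gripper opens to 85 mm and grips with 20 to 120 N. Pads are 22 mm wide; open, the fingers measure 114 mm over their backs; the gripper's body (76 mm by 85 mm) begins 54 mm behind the grasp point. The pads swing forward as they close: fully open they stand 13 mm farther back than shut.
Start: joints at [1.111, 0.22, 1.526, -0, 1.395, -0.126], TCP at [0.205, 0.59, 0.231] pointing down, gripper open.
Joint ranges: [-2.98, 2.98], [-0.91, 2.08], [0.09, 2.57], [-1.24, 4.39], [0.2, 2.65], [-2.68, 2.68]. Speed limits (rad/s): [2.57, 2.57, 3.01, 3.14, 3.14, 3.14].

## Interface

Orientations are given as [roll, pitch, yaw] about the fixed x, y, z axes, in that order (R = Rz(yaw) Ry(pitch) Rx(roll)).
In Python, from plant import movep, move_l, set_joints, gripper_to, hold, inverse_kinematics, observe, get_image, get_calibration, Unreachable, job_done gives the robot as it stands. Calls block until the motion is done:
- movep(position, orientation): joint-space move of the TCP to a pose.
- move_l(position, feed=0.15, rotation=None, max_force=None): straight line of the TCP; rotation=None keeps the orientation; feed is the mean speed in m/s. With max_force (N) it stops when the force on the tool has changed by that much, and returns True; else False.
- set_joints(angles): joint-space move.
- gripper_to(opening, f_grip=None): finger opening in m; f_grip is the grip in N (None keeps the last); returns when the fingers have stopped.
- hold(seconds).
- inverse_kinematics(position, orientation): joint angles nearest the present ones, or None.
- observe(): the state.
- get_image(name): name is "side" or "top" or "wrist"; returns (picture, depth): 420x560x3 uint8, red, green, blue; 420x560 float32, m along the optical axis (not along the pixel's ray), 0 where there is no reading.
- get_calibration(name): a dict with "intrinsics" (3x3 intrinsics, pixels), "world_from_camera" (4x4, takes a point from camera to world coordinates). Camera axes: x right, y down, z forward; pixel columns grow to the right and rows downward; lengths in m; the calibration is good to about 2 mm. A picture is of the moment at which its call begins: read the wrist's pose just before it. get_calibration takes no time and is no camera call; for the wrist camera it gives the pose at the moment of the call.
A pose or a line that the arm cannot do raises Unreachable and nothing moves.
- job_done(): hands the job in; it is judged then, once.
The state is a dict: "time_s": time; "q": joint angles; "joint_velocities": joint speeds; "joint_torque": joint torques, N m; "eef_pos": TCP position; "tcp_rot": TCP orientation; "ft_force": force on the tool from outside, world axes, zero at the start; "torque": the same for the moment, N m; "opening": finger opening in m; "grasp_force": force on a finger pad.
Only numpy, scipy, OpenCV 4.12 (cv2) and the standard library are available. Lean on these libraries where they do the work, as an engineer would, in place of code of your own. Each camera call takes 0.05 s, during which the arm holds its last target. There are 200 camera calls.

## Task

The next cartons need the cream packing tape. Push the red lock knob of the supply carousel outward to free the plate, turn the carousel gently by pushing the black posts on its rim until the bay with the cream (pale) roll of tape is at the front, at the yellow pointer, then push the lock knob fully home again so that the carousel is locked there. Push with the fingertips only: do not touch or lift the goods in the bays, and leave the other things on the bench where they are.

Things in the scene. Friction and masses are not known exactly. Their poses are not given: they have to be found in the camera images.
- carousel: Fixed dark base of the supply carousel. Origin on the turning axis at bench level. Its -x axis points to the FRONT (towards the robot, within 0.3 rad), its +y axis to the left. Seen from the robot the lock arm runs out to the right along its -y axis: a strip 62 mm wide and 10 mm high, to 288 mm from the axis. The front tab with the pointer reaches to 206 mm, 10 mm high.
- pointer (a point): Tip of the small yellow triangle on the base's front tab, 181 mm from the turning axis on the base's -x axis, 10 mm above the bench. It points inward at the front bay.
- carousel_plate (a joint): Angle of the turning plate against the base (rad): 0 at the start, grows counter-clockwise seen from above. Turns many turns both ways and stays where it is left (friction 0.35 N m, about 2 N at the posts; runs on a few hundredths of a rad when pushed at 0.15 m/s). Locked while the bolt is home.
- plate_centre (a point): On the axis, 26 mm above the bench: top of the grey plate, 352 mm across. It carries a lip at 146 mm radius, top 42 mm above the bench, and four white dividers, top 63 mm, making four bays centred 86 mm from the axis. At angle 0 the bays lie on the base's -x (front), +y, +x and -y axes, the dividers at 45 degrees between.
- post_top (a point): Top of one of eight equal upright black turning posts on the plate outside the lip: 14 mm across, top 82 mm above the bench, 162 mm from the axis, 45 degrees apart. At plate angle 0 this one stands 22.5 degrees counter-clockwise from the base's +x axis, so the posts stand 22.5 degrees either side of the middle of each bay. It turns with the plate.
- carousel_lock (a joint): Travel of the lock bolt (m): 0 = home, its nose in a notch of the plate's edge, plate locked (so at the start); grows as it is pushed outward, away from the axis, to its stop at 0.026. The nose is clear of the plate from about 0.016. It slides stiffly (2.5 N) and stays where it is left.
- bolt_nose (a point): Tip of the 18 mm wide bolt, tapered to 6 mm over its last 14 mm; 20 mm above the bench, 162 mm from the axis when home. The plate (edge at 176 mm) has a notch (mouth 24 mm wide, 18 mm deep) at the middle of each bay: the bolt goes home only with a bay squarely at the front (plate angle a multiple of 90 degrees, within about 2.5; the taper then centres it), else it meets the solid edge.
- lock_knob (a point): Top centre of the upright red knob on the bolt, 67 mm above the bench: a round post 18 mm across from 36 mm above the bench up. It stands on the base's -y axis, 226 mm from the turning axis when home, 252 mm when fully out; 41 mm free between it, when home, and the plate's edge. The bolt guide round it is 26 mm high, its strap nearest the plate 30 mm.
- front_bay (a point): Point fixed to the base on its front (-x) axis, 86 mm from the turning axis, at plate height (26 mm): the middle of the front bay, just inside the yellow pointer.
- cream_tape: The wanted roll: pale cream packing tape, brown inside, 109 mm across, 48 mm high, standing flat in one of the bays (never the front one at the start) with little play, turning with the plate. Origin at the centre of its underside.
- brown_tape: Brown packing tape roll, 93 mm across, 48 mm high, in another bay. Origin at the centre of its underside. Not to be touched.
- tape_measure: Yellow and black tape measure, 35 x 66 x 64 mm high, in another bay. Origin under its centre. Not to be touched.
- staple_box: White and blue box of staples, 36 x 62 x 22 mm high, in another bay. Origin under its centre. Not to be touched.
- pouches: Flat stack of white document pouches with an orange band, 129 x 107 x 15 mm, on the bench to the left of the carousel. Bystander.
- marker: White marker pen with a black cap, 17 x 135 x 16 mm, lying on the bench at the front left. Bystander.
- parcel: Small carton, 93 x 123 x 64 mm high, on the thin clear mat to the right of the carousel. Bystander.

How it is judged:
By the outcome, as a careful person would: the job done as asked, in the order asked, and still so for the second after the job is handed in, with the robot touching nothing.
It also fails if it takes over 72 s, if anything falls off the work surface, if the arm or the gripper's body presses on something with over 40 N, if the wrist force passes 120 N, or if a joint passes its speed limit or range.

## Working session

There is one attempt and no reset: what is moved stays moved. The work goes in short steps, each a Python script; the robot and the scene stay as the last script left them, time stands still between calls to the robot, and variables do not carry over. Pictures are saved under pics/ and viewed, at most 10 in all, crops included, and the job is handed in when it is done.

```bash
ls; mkdir -p pics; python3 - <<'E'
from plant import *
import cv2,numpy as np
o=observe();print(o['time_s'],o['eef_pos'],o['tcp_rot'],o['opening'])
for n in('top','side'):
    p,d=get_image(n);cv2.imwrite(f'pics/{n}0.png',p[:,:,::-1]);np.savez(f'pics/{n}0.npz',p=p,d=d)
    c=get_calibration(n);print(np.round(c['intrinsics'],1).tolist(),np.round(c['world_from_camera'],3).tolist())
E
```

```text
pics
0.0 [0.20450804 0.58996932 0.23020414] [-3.13968072e+00 -2.53002451e-04  2.80779544e+00] 0.08540386619111894
[[453.5, 0.0, 279.9], [0.0, 453.5, 198.7], [0.0, 0.0, 1.0]] [[-0.012, -0.979, 0.202, 0.293], [-1.0, 0.013, 0.001, -0.075], [-0.004, -0.202, -0.979, 1.453], [0.0, 0.0, 0.0, 1.0]]
[[378.9, 0.0, 283.4], [0.0, 378.9, 207.3], [0.0, 0.0, 1.0]] [[0.998, 0.026, -0.051, 0.599], [0.055, -0.66, 0.749, -0.931], [-0.014, -0.751, -0.66, 0.852], [0.0, 0.0, 0.0, 1.0]]
```

View pics/top0.png

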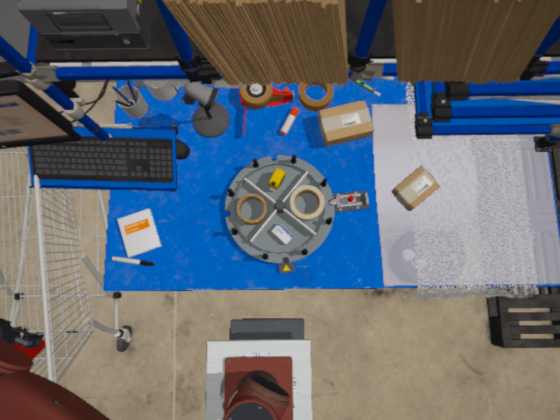

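View pics/side0.png

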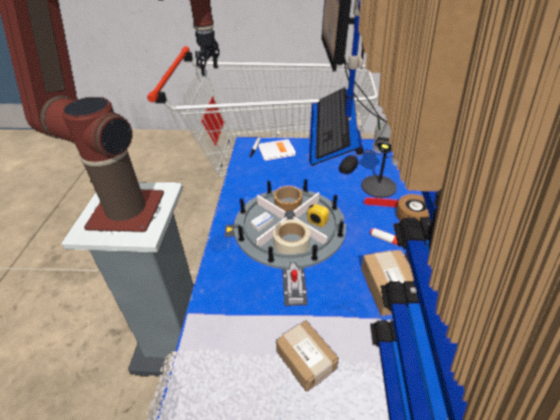

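The top view shows the cream roll in the right-hand bay at about (306,202), brown tape left (252,209), staples at the front (282,234), the knob at (350,198) and the pointer at (287,267). The plate therefore has to turn -90° (clockwise). Next I'll measure the carousel pose.

```bash
cat > h.py <<'E'
from plant import *
import cv2,numpy as np
def cast(n,uv,z):
    c=get_calibration(n);K=c['intrinsics'];T=c['world_from_camera']
    uv=np.atleast_2d(np.array(uv,float));r=np.c_[uv,np.ones(len(uv))]@np.linalg.inv(K).T@T[:3,:3].T
    o=T[:3,3];return (o+r*((z-o[2])/r[:,2])[:,None])[:,:2]
def blobs(m,lo,hi):
    n,l,s,c=cv2.connectedComponentsWithStats(m.astype(np.uint8),connectivity=8)
    return [(c[i],s[i]) for i in range(1,n) if lo<=s[i,4]<=hi]
def box(m,u0,u1,v0,v1):
    k=np.zeros_like(m);k[v0:v1,u0:u1]=m[v0:v1,u0:u1];return k
E
python3 - <<'E'
from h import *
for n,bx,pb in(('top',(330,375,185,215),(210,350,140,285)),('side',(275,315,255,310),(220,360,170,270))):
    p=np.load(f'pics/{n}0.npz')['p'].astype(int);R,G,B=p[...,0],p[...,1],p[...,2]
    red=box((R>130)&(G<80)&(B<80),*bx)
    print(n,'red',[(np.round(c,1),s[:5],cast(n,c,.06).round(4)) for c,s in blobs(red,3,500)])
    yel=box((R>150)&(G>110)&(B<90),*pb)
    print('yel',[(np.round(c,1),s,cast(n,c,.01).round(4)) for c,s in blobs(yel,3,500)])
    blk=box((p.max(2)<45),*pb)
    for c,s in blobs(blk,8,400):print('blk',np.round(c,1),s,cast(n,c,.08).round(4))
im=np.load('pics/top0.npz')['p'][140:290,210:380,::-1]
im2=np.load('pics/side0.npz')['p'][170:310,220:360,::-1]
cv2.imwrite('pics/c.png',np.hstack([cv2.resize(im,(425,375),interpolation=2),cv2.resize(im2,(375,375),interpolation=2)]))
E
```

```text
top red [(array([350.9, 197.5]), array([349, 196,   5,   4,  15], dtype=int32), array([[ 0.5806, -0.2957]]))]
yel [(array([277.2, 176. ]), array([270, 168,  15,  19, 155], dtype=int32), array([[ 0.6662, -0.0651]])), (array([258.3, 206.1]), array([246, 194,  20,  28,  60], dtype=int32), array([[ 0.5665, -0.0028]])), (array([240.4, 200.7]), array([238, 197,   7,   9,  12], dtype=int32), array([[0.5851, 0.0552]])), (array([238.6, 211.2]), array([238, 207,   3,   9,  10], dtype=int32), array([[0.5505, 0.0608]])), (array([243. , 218.5]), array([242, 217,   3,   4,   6], dtype=int32), array([[0.5264, 0.0465]])), (array([247.5, 220.5]), array([246, 220,   4,   2,   4], dtype=int32), array([[0.5198, 0.032 ]])), (array([285.8, 268.1]), array([283, 265,   7,   6,  24], dtype=int32), array([[ 0.3667, -0.0891]]))]
blk [293.1 159.5] [291 156   5   7  23] [[ 0.7011 -0.1162]]
blk [254.9 163.5] [253 160   5   7  23] [[0.6896 0.004 ]]
blk [323.4 182.8] [321 180   5   6  22] [[ 0.6245 -0.209 ]]
blk [230.6 192.8] [229 190   5   6  22] [[0.5963 0.0793]]
blk [328.3 220.9] [326 218   5   6  21] [[ 0.5044 
[... 692 characters left out ...]
24]])), (array([228.9, 228.9]), array([227, 227,   6,   5,  23], dtype=int32), array([[ 0.3675, -0.0863]]))]
blk [346.  170.6] [341 170  11   3  22] [[0.7453 0.1447]]
blk [268.9 187. ] [268 183   2   9   9] [[0.4864 0.0436]]
blk [304.9 186.2] [304 182   2   9  10] [[0.6046 0.0523]]
blk [334.1 203.2] [333 197   3  12  17] [[ 0.6965 -0.0298]]
blk [242.1 206.9] [241 201   3  11  17] [[ 0.4117 -0.0585]]
blk [314.9 218. ] [311 215   8   7  35] [[ 0.6364 -0.1002]]
blk [340.2 229.8] [339 223   3  13  30] [[ 0.7087 -0.147 ]]
blk [240.4 233.1] [239 227   4  13  34] [[ 0.4227 -0.1723]]
blk [314.2 252.4] [313 246   4  14  39] [[ 0.6335 -0.2371]]
blk [270.3 254.3] [269 248   4  13  41] [[ 0.515 -0.249]]
```

View pics/c.png

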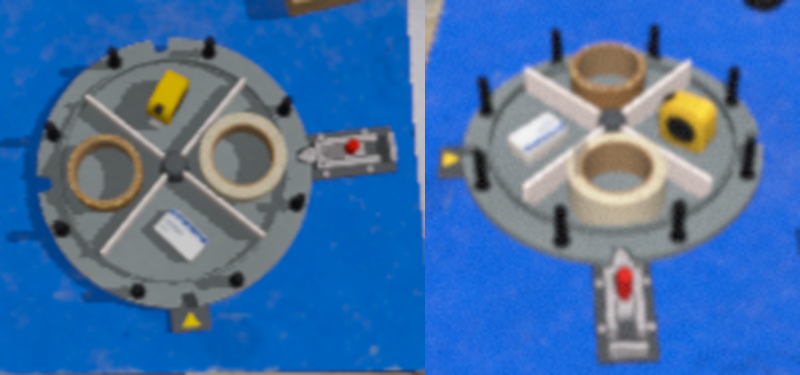

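The crop confirms that layout. Next I fit the pose and check the plan geometry.

```bash
cat >> h.py <<'E'
def posts(p,bx=(210,350,140,285),z=.07):
    """centre, plate angle (mod 45deg) and rms from the black posts in the top picture"""
    uv=np.array([c for c,s in blobs(box(p.max(2)<45,*bx),10,40)])
    return cast('top',uv,z)
def fit(P):
    A=np.c_[2*P,np.ones(len(P))];s=np.linalg.lstsq(A,(P**2).sum(1),rcond=None)[0]
    c=s[:2];r=np.sqrt(s[2]+c@c);d=P-c;a=np.arctan2(d[:,1],d[:,0])
    ph=np.angle(np.exp(8j*(a-np.pi/8)).mean())/8
    return c,r,ph,np.abs(np.hypot(*d.T)-r).max()
E
python3 - <<'E'
from h import *
p=np.load('pics/top0.npz')['p']
for z in(.05,.06,.07,.08):
    c,r,ph,e=fit(posts(p,z=z));print(z,c.round(4),r.round(4),np.degrees(ph).round(2),e.round(4))
    k=np.array(cast('top',[350.9,197.5],.064)[0])-c;print(' knob r',np.hypot(*k),'ang',np.degrees(np.arctan2(k[1],k[0]))+90)
    q=np.array(cast('top',[285.8,268.1],.01)[0])-c;print(' ptr r',np.hypot(*q),'ang',np.degrees(np.arctan2(-q[1],-q[0])))
d=np.load('pics/top0.npz')['d']
T=get_calibration('top');print('parcel corner',cast('top',[[393,188],[415,207]],.064))
for yaw in (0,90,-90,180): print(yaw,inverse_kinematics([.57,-.27,.15],[np.pi,0,np.radians(yaw)]))
E
```

```text
0.05 [ 0.5562 -0.0706] 0.1606 5.55 0.0008
 knob r 0.22582539351643574 ang 6.024077571347348
 ptr r 0.19042702839826528 ang 5.536666983346928
0.06 [ 0.5543 -0.0706] 0.1594 5.55 0.0008
 knob r 0.22600057592383016 ang 6.497735926499175
 ptr r 0.18855742997207123 ang 5.582720729048616
0.07 [ 0.5525 -0.0707] 0.1583 5.55 0.0008
 knob r 0.22619117903264643 ang 6.970628286689831
 ptr r 0.1866879558085569 ang 5.629696860640872
0.08 [ 0.5506 -0.0707] 0.1571 5.55 0.0008
 knob r 0.2263971638949584 ang 7.442692245738229
 ptr r 0.18481860967854172 ang 5.677623304298399
parcel corner [[ 0.60867041 -0.42860043]
 [ 0.54717571 -0.49321771]]
0 [-5.67319756e-01  3.00090433e-01  1.58748509e+00 -4.44089210e-16
  1.25401713e+00  1.00347657e+00]
90 [-0.56731976  0.30009043  1.58748509  0.          1.25401713 -0.56731976]
-90 [-5.67319756e-01  3.00090433e-01  1.58748509e+00 -4.44089210e-16
  1.25401713e+00  2.57427290e+00]
180 [-0.56731976  0.30009043  1.58748509  0.          1.25401713 -2.13811608]
```

```bash
cat >> h.py <<'E'
C=np.array([.5558,-.0707]);PSI=np.radians(5.55)
def at(r,deg,z):   # point in base polar coords
    a=PSI+np.radians(deg);return [C[0]+r*np.cos(a),C[1]+r*np.sin(a),z]
def rot(deg):      # tool x radial
    return [np.pi,0,PSI+np.radians(deg)-np.pi+(2*np.pi if deg<0 else 0)]
def st(m=''):
    o=observe();d=o['eef_pos'][:2]-C;a=np.degrees(np.arctan2(d[1],d[0])-PSI)
    print(m,round(o['time_s'],2),'r',np.hypot(*d).round(4),'ang',a.round(1),'z',o['eef_pos'][2].round(4),'F',np.round(o['ft_force'],1))
E
python3 - <<'E'
from h import *
gripper_to(0,20)
movep(at(.1965,-90,.2),rot(-90));st('above')
print(move_l(at(.1965,-90,.06),.15,max_force=8));
print(move_l(at(.1965,-90,.042),.05,max_force=8));st('down')
print(move_l(at(.25,-90,.042),.03,max_force=12));st('pushed')
move_l(at(.205,-90,.042),.1);move_l(at(.205,-90,.16),.2);st('up')
p,d=get_image('side');cv2.imwrite('pics/s1.png',cv2.resize(p[170:330,200:380,::-1],(720,640))[:600])
E
```

```text
above 4.13 r 0.1958 ang -89.9 z 0.2001 F [-0.8 -0.  -0. ]
False
False
down 5.72 r 0.1963 ang -90.1 z 0.0414 F [-0.2  0.6  0.4]
True
pushed 6.87 r 0.2306 ang -90.1 z 0.0413 F [ 0.3  1.1 -0.3]
up 8.0 r 0.2047 ang -90.2 z 0.1588 F [0.1 0.4 0.3]
```

View pics/s1.png

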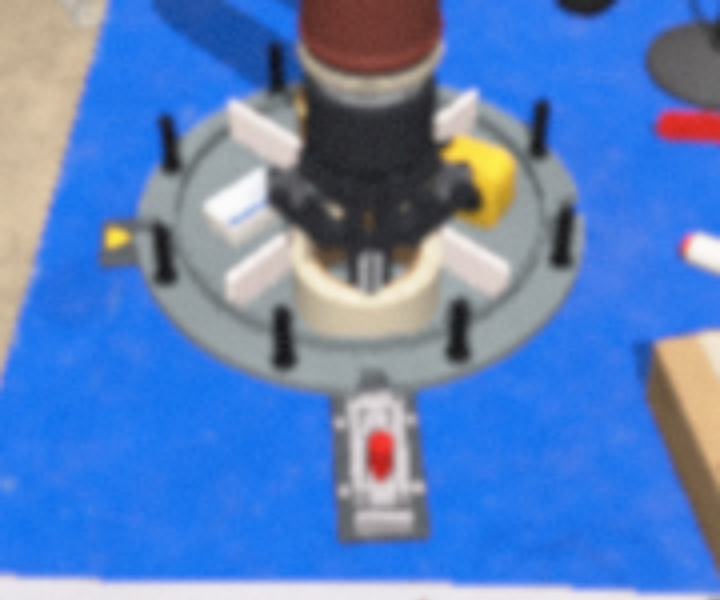

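The knob stands outward now, at about (380,455) in the crop, and the nose is clear of the plate. Next I turn the plate by the post at -67.5°.

```bash
python3 - <<'E'
from h import *
R=.164
movep(at(R,-55.5,.16),rot(-55.5));st('above')
print(move_l(at(R,-55.5,.053),.12,max_force=8));st('down')
fm=0
for a in np.arange(-60,-146,-5):
    move_l(at(R,a,.053),.06,rotation=rot(a));fm=max(fm,np.hypot(*observe()['ft_force'][:2]))
st('end');print('fmax',fm)
move_l(at(R,-141,.053),.1);move_l(at(R,-141,.16),.2)
movep(at(R,-100,.2),rot(-100));st()
p,d=get_image('top');cv2.imwrite('pics/t2.png',cv2.resize(p[140:290,210:380,::-1],(680,600)))
P=posts(p,z=.05);print(len(P),P.round(3).tolist());c,r,ph,e=fit(P);print(c,r,np.degrees(ph),e)
E
```

```text
above 8.58 r 0.1626 ang -55.4 z 0.1575 F [-0.6 -0.6 -0.3]
False
down 9.62 r 0.1648 ang -55.4 z 0.0542 F [ 0.2  0.1 -0.1]
end 16.65 r 0.1639 ang -144.9 z 0.0531 F [-0.5  0.4  0.1]
fmax 1.1870976193663727
 18.36 r 0.1633 ang -100.5 z 0.1977 F [-0.2  0.7 -0.7]
6 [[0.712, -0.105], [0.691, 0.016], [0.59, 0.086], [0.521, -0.227], [0.47, 0.065], [0.398, -0.036]]
[ 0.55576919 -0.07068668] 0.16053335807970487 10.012036504486069 0.0008284875992506657
```

View pics/t2.png

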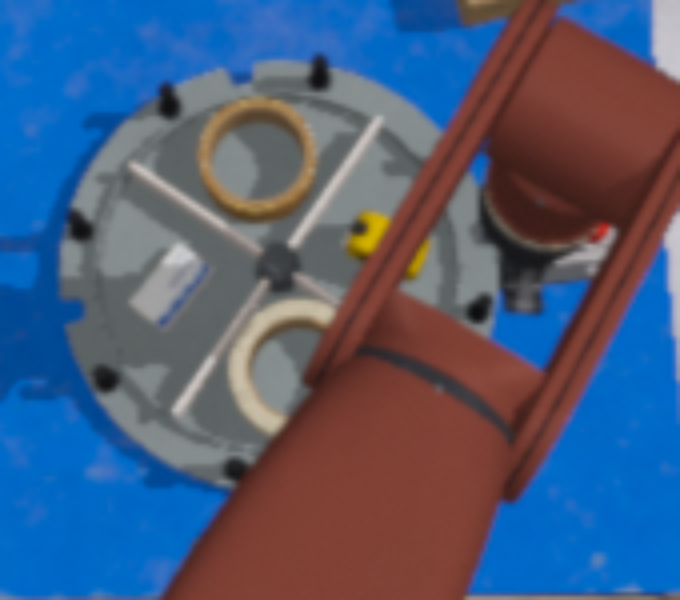

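The cream roll is nearly at the front (290,360 in the crop). The plate is at -85.5°, so 4.5° remain.

```bash
cat > n.py <<'E'
from h import *
import sys
R=.164;tgt=float(sys.argv[1])
movep(at(R,-140,.16),rot(-140))
print(move_l(at(R,-140,.053),.15,max_force=8))
move_l(at(R,-145,.053),.05,rotation=rot(-145))
move_l(at(R,tgt,.053),.015,rotation=rot(tgt));st('end')
move_l(at(R,-141,.053),.1);move_l(at(R,-141,.16),.2)
movep(at(.30,-90,.2),rot(-90));st()
p,d=get_image('top');cv2.imwrite('pics/t3.png',p[:,:,::-1])
P=posts(p,z=.05);c,r,ph,e=fit(P);print(len(P),c,r,np.degrees(ph),'err',np.degrees(ph)-5.55,e)
E
python3 n.py -149.4
```

```text
False
end 21.38 r 0.164 ang -149.4 z 0.053 F [ 1.3 -1.7  1.8]
 23.52 r 0.299 ang -90.1 z 0.1982 F [-0.4 -0.5  0.8]
7 [ 0.55536273 -0.0702408 ] 0.16023894853386983 5.962901399490593 err 0.41290139949059323 0.0011045033341162136
```

Only 0.4° remains, which is within the bolt's capture range. Now I lock it.

```bash
python3 - <<'E'
from h import *
print(move_l(at(.30,-90,.06),.15,max_force=8),move_l(at(.30,-90,.042),.05,max_force=8));st('down')
print(move_l(at(.232,-90,.042),.03,max_force=18));st('pushed')
move_l(at(.30,-90,.042),.1);move_l(at(.30,-90,.2),.2)
movep([.30,-.45,.3],rot(-90));st()
for n,b in(('top',(140,290,210,380)),('side',(170,310,220,360))):
    p,d=get_image(n);q=p.astype(int)
    if n=='top':
        c,r,ph,e=fit(posts(p,z=.05));print('err',np.degrees(ph)-5.55,e)
    bx=(330,375,185,215) if n=='top' else (275,315,245,310)
    red=box((q[...,0]>130)&(q[...,1]<80)&(q[...,2]<80),*bx)
    for c,s in blobs(red,3,500):
        w=cast(n,c,.064 if n=='top' else .056)[0];print(n,c,s[4],'knob r',np.hypot(*(w-C)))
    cv2.imwrite(f'pics/f_{n}.png',cv2.resize(p[b[0]:b[1],b[2]:b[3],::-1],(400,375)))
cv2.imwrite('pics/f.png',np.hstack([cv2.imread('pics/f_top.png'),cv2.imread('pics/f_side.png')]))
E
```

```text
False False
down 25.17 r 0.2997 ang -90.1 z 0.0414 F [-0.5  0.6 -0.3]
True
pushed 26.89 r 0.2446 ang -90.0 z 0.0422 F [ 1.  -2.9  1.3]
 29.73 r 0.4569 ang -129.5 z 0.2993 F [-0.2 -0.1 -0. ]
err 0.3913642113244684 0.0007661197854594015
top [350.73333333 197.66666667] 15 knob r 0.22518737083044774
side [293.82978723 275.34042553] 47 knob r 0.22935795477452584
```

View pics/f.png

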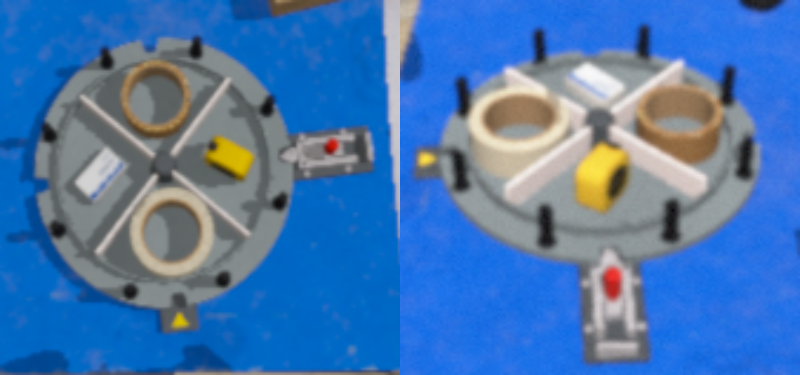

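The cream roll is in the front bay above the pointer. The knob is back at its original pixels in both views ((350.7,197.7) top, (293.8,275.3) side), so the bolt is home.

```bash
python3 -c "
from plant import *
job_done();print(observe()['time_s'])"
```

```text
the job is handed in; nothing more can be done
the job is handed in; nothing more can be done
```

The carousel is locked with the cream tape at the front pointer, the lock knob is fully home, and I handed the job in at about 30 s on the robot's clock.

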